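# Check the air filter of the sample heater

### The job

A flat steel key has been left lying on the flap of the low sample heater: hang it by its eye on the upright post of the little stand, so that it rests flat on the stand's base, and let go of it. Then swing the heater's flap up until it stands open by itself, and draw the hidden filter plate straight up out of its slot. Finish while still holding the plate in the gripper, upright and still, about 10 cm above the middle of the square viewing pad and touching nothing else, with the flap left open, the key left on its post and the other things on the bench left where they are.

Things in the scene. Friction and masses are not known exactly. Their poses are not given: they have to be found in the camera images.
- heater: Low white bench heater, box 260 (x) by 220 (y) by 105 mm tall, fixed. Origin: centre of its underside; -x is its front, towards the robot. Back half: tube wells, four caps up to 125 mm. Front half: filter bay under the flap, inside 128 (x, from -124 to 4) by 208 mm (y), floor at z = 75 mm, walls up to 105 mm.
- flap (a joint): Angle of the flap (rad): 0 closed and level, grows as its front edge is lifted, stop at 1.8 (a little past upright). Stiff hinge (friction 0.22 N m; lifting at the bar takes about 2 N): it stays at any angle where it is left. The flap is a plate 140 (x) by 220 (y) by 6 mm, 200 g; when closed its top is 111 mm above the bench.
- flap_bar (a point): Middle of the flap's pull bar: round, 10 mm thick, 100 mm long, parallel to the hinge, 42 mm ahead of the flap's front edge and the heater's front face, on two arms at its ends; 37 mm free behind it; nothing taller than 16 mm below it. Closed: x = -172, y = 0, z = 108 mm in the heater frame. It moves on a circle of 182 mm radius about the hinge.
- flap_hinge (a point): Middle of the flap's hinge line, which runs along the heater's y axis; at x = 10, y = 0, z = 105 mm in the heater frame. Does not move.
- slot (a point): Middle of the mouth of the filter slot in the bay floor, at x = -75, y = 0, z = 75 mm in the heater frame. The slot is 84 mm long (along the heater's x), 13 mm wide, 45 mm deep.
- filter: Filter plate: grey rigid frame with metal strips, 80 (x) by 10 (y) by 67 mm tall, 70 to 130 g, upright and loose in the slot, parallel to the heater's x, under the flap at the start. Origin: centre of its lower edge (then 30 mm above the bench), z up. Its upper 22 mm stand above the bay floor, top at 97 mm: pinch it across its thickness, with 97 mm free to each side.
- key: Flat steel key lying on the closed flap at the start, any yaw: 92 mm long, 8 mm thick, 90 to 180 g: a round eye (44 mm outside, hole 24 mm) at its -x end and a flat handle 18 mm wide that runs to +46 mm in x. Origin: middle of its length, underside.
- key_eye (a point): Centre of the hole of the key's eye, on the underside; 24 mm from the key's origin along its -x. The point of the handle best gripped is 38 mm from here, along the key's +x.
- stand: Key stand, fixed to the bench: dark steel disc 90 mm across and 12 mm thick with an upright round post, 12 mm thick, in its middle; tip at z = 72 mm. Origin: centre of the underside, on the post's axis. It stands on one side of the heater, the pad on the other.
- pad: Square viewing pad, fixed to the bench: aluminium frame with white plate, 120 by 120 by 12 mm (top at z = 12.5 mm). Origin: centre of the underside.
- dish: Bystander: glass dish, 80 mm across, 16 mm tall, in front of the heater, partly under the pull bar. Origin: centre of the underside (as for all bystanders).
- spatula: Bystander: lab spatula, 160 mm long, lying flat to the right of the heater.
- slides: Bystander: cardboard slide box, 80 by 50 by 30 mm, to the left of the heater.
- jar: Bystander: amber jar, 60 mm across, 90 mm tall, far left.
- beaker: Bystander: glass beaker, 76 mm across, 100 mm tall, far right.
- bottle: Bystander: white bottle, 66 mm across, 180 mm tall, far left, outside the jar.
Things that resemble listed ones, but are neither listed nor needed, are in the scene too. What is meant by the key is not purple, and is the smaller of those in its own colour. Several things have the shape of the stand; the one meant has the colours described above.

How it is judged (in metres and radians):
On the way, in this order (a step that is already met when the one before it is completed fails the run):
1. the key lies on the stand's base with the post through its eye, let go (horizontal distance between key_eye and stand below 0.0095 m and z of key_eye in the frame of stand below 0.022 m and angle between key's own z axis and vertical below 0.2 rad and contact force between key and the fingers below 0.1 N and linear speed of key below 0.03 m/s), for 0.2 s.
2. the flap stands open by itself, let go (value of joint flap above 1.3 rad and contact force between heater and the fingers below 0.1 N), for 0.2 s.
3. the filter plate is out of its slot, held by the fingers (contact force between filter and the fingers above 0.5 N and z of filter in the frame of heater above 0.085 m), for 0.2 s.
At the end, for the whole second after the job is handed in: Filter plate in the fingers, still, upright (0.2 rad), lower edge within 40 mm of the pad centre sideways and 60 to 190 mm above the bench, touching no other thing; flap beyond 1.3 rad; key flat on the stand's base (0.2 rad, below 22 mm), post through its eye, let go (all of step 1 and value of joint flap above 1.3 rad and contact force between filter and the fingers above 0.5 N and horizontal distance between filter and pad below 0.04 m and height (world z) of filter between 0.06 and 0.19 m and angle between filter's own z axis and vertical below 0.2 rad and linear speed of filter below 0.03 m/s and contact force between filter and pad below 0.1 N and contact force between filter and heater below 0.1 N and contact force between filter and stand below 0.1 N); the arm keeps its last pose, push and grip.
It fails at once if a bystander is moved by more than 30 mm (distance of any of dish, spatula, slides, jar, beaker, bottle from where it was at the start of the episode above 0.03 m).
It also fails if it takes over 72 s, if anything falls off the work surface, if the arm or the gripper's body presses on something with over 40 N, if the wrist force passes 120 N, or if a joint passes its speed limit or range.

### The arm

A 6-joint arm with a two-finger parallel gripper is mounted at the origin on the work surface. World frame = base frame: x ahead of the robot, y to its left, z up, the work surface at z = 0. Lengths are in m, angles in degrees, forces in N, time in s.
With the tool pointing down it reaches from about 0.4 to 0.825 m from the base axis. Payload 7 kg.
Tool frame: the origin (TCP) lies at the very end of the fingers, on their centre line; the grasp point (between the pads) lies hold_point_z behind it (hold_point_z is the distance from the TCP to the grasp point, in m); z points along the fingers, y is the line along which they close (so a half turn about z gives the same grasp; the last joint's range is limited). The gripper opens to 88 mm and grips with 3 to 60 N. Pads are 19 mm wide; open, the fingers measure 130 mm over their backs; the gripper's body (78 mm by 193 mm) begins 47 mm behind the grasp point.
Start: joints at [93.455, 20.546, 0.682, 0, -70.136, -16.507], TCP at [0.152, 0.658, 0.227] pointing down, gripper open.
Joint ranges: [-176.03, 176.03], [-82.01, 121.73], [-58.28, 71.71], [-173.87, 95.51], [-174.79, -0.11], [-173.66, 173.66]. Speed limits (degrees/s): [136.94, 136.94, 172.46, 180, 180, 180].

### API

Orientations are given as [roll, pitch, yaw] about the fixed x, y, z axes, in that order (R = Rz(yaw) Ry(pitch) Rx(roll)).
In Python, from plant import get_obs, snapshot, close_job, hold_point_z gives the robot as it stands.
- The arm moves only by the tool play_rows, never from a script. Its argument "commands" is a list that holds one entry, the list of rows, each a list of 7 numbers: the shift along the tool's x, y, z in cm, then the turn, a rotation vector about the tool's x, y, z in degrees, then the opening, from 0 (shut) to 1 (fully open). In form: [[[x, y, z, ax, ay, az, fingers], ...]]. A call has 1 to 20 rows; each row is the pose to reach, as a shift and turn from the pose commanded when the call began, along the tool's axes at that moment; what a row does not reach only later rows make up. A row lasts 1/12 s, in which the tool goes at most 41.7 mm and 7.16 degrees, less where a joint would pass 70% of its speed; a pose out of reach is approached as far as the arm can. A call with a gripper value outside its range is refused whole. The fingers move at their own pace and stop on an object; the grip force is fixed at half the most. Time passes only in rows, so rows that repeat a pose let the fingers close. It gives the time, the measured TCP pose, the force, the opening and the grip force at its end, in the units of the state.
- get_obs(): the state, without advancing time (a new reading comes with each control period).
- snapshot(name): name is "scene" or "top"; returns a dict with "frame" (480x640x3 uint8, red, green, blue), "camera_matrix" (3x3 intrinsics, pixels), "origin" and "attitude" of the camera in the world. Camera axes: x right, y down, z forward; pixel columns grow to the right and rows downward; lengths in m; the calibration is good to about 2 mm. A picture is of the moment at which its call begins. There is no depth.
- close_job(): hands the job in; it is judged then, once.
The state is a dict: "clock": time; "joint_pos": joint angles; "qvel": joint speeds; "tau": joint torques, N m; "tool_pos": TCP position; "orientation": TCP orientation; "force": force on the tool from outside, world axes, zero at the start; "moment": the same for the moment, N m; "opening": finger opening in m; "gripper_force": force on a finger pad.
Only numpy, scipy, OpenCV 4.12 (cv2) and the standard library are available. Lean on these libraries where they do the work, as an engineer would, in place of code of your own. Each camera call takes 0.05 s, during which the arm holds its last target. There are 200 camera calls.

## Working session

There is one attempt and no reset: what is moved stays moved. The work goes in short steps, Python scripts to look and compute and a tool call to move; the robot and the scene stay as the last step left them, time stands still between calls to the robot, and variables do not carry over. Pictures are saved under pics/ and viewed, at most 10 in all, crops included, and the job is handed in when it is done.

Besides the shell and the picture viewer there is one more tool, called as name(argument=value, ...), one argument or row to a line, values as JSON. play_rows: Moves the arm, as the interface text tells. Its arguments: {"type":"object","properties":{"commands":{"type":"array","items":{"type":"array","items":{"type":"array","items":{"type":"number"}}}}},"required":["commands"]}

```bash
mkdir -p pics; ls; python3 - <<'E'
from plant import get_obs, snapshot, hold_point_z
import cv2
print(hold_point_z,get_obs())
for n in("scene","top"):
    s=snapshot(n);cv2.imwrite(f"pics/{n}0.png",s["frame"][:,:,::-1]);print(s["camera_matrix"],s["origin"],s["attitude"])
E
```

```text
pics
0.0188 {'clock': 0.0, 'joint_pos': array([ 9.34559623e+01,  2.05932747e+01,  6.34174176e-01, -2.20207266e-02,
       -7.01356214e+01, -1.65044147e+01]), 'qvel': array([-0.02098794, -0.01298393,  0.03630776, -0.05487892, -0.09604673,
       -0.13046191]), 'tau': array([ 5.16867863e-05, -5.82704008e+01,  2.93071014e+01,  6.99741930e+00,
        7.19486197e-03, -1.48699041e-04]), 'tool_pos': array([0.15233045, 0.65708391, 0.22559899]), 'orientation': array([ 1.79903299e+02, -7.06459164e-03, -1.30559461e+01]), 'force': array([ 0.60283697, -0.48316147, -0.3920536 ]), 'moment': array([ 0.03928622, -0.01576588,  0.00860847]), 'gripper_force': 0.0, 'opening': 0.08763380184807379}
[[597.54985348   0.         326.68926743]
 [  0.         597.54985348 237.64094297]
 [  0.           0.           1.        ]] [0.99683707 0.72139961 1.268415  ] [-144.00554893    0.21338584  145.46950529]
[[535.82530165   0.         312.87316141]
 [  0.         535.82530165 239.19870308]
 [  0.           0.           1.        ]] [0.38266038 0.0231333  1.11077501] [-174.0770702    -0.43990342  -90.66774191]
```

View pics/top0.png

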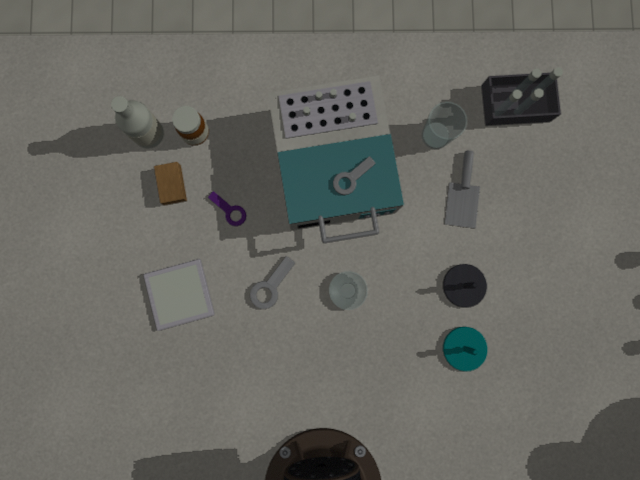

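View pics/scene0.png

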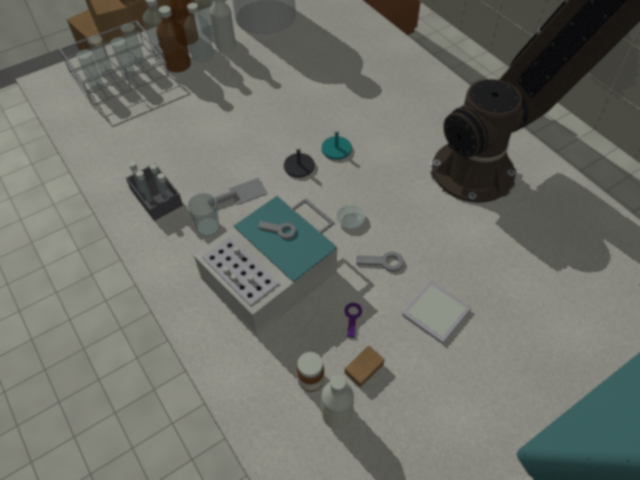

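The top view shows the grey key on the teal flap, with its eye near (345,183) and handle tip near (373,160). The dark stand is at (464,286), the pad at (179,294) and the bar at about y≈237. The larger grey key on the bench, the purple key and the teal stand are decoys.

```bash
python3 - <<'E'
import cv2,numpy as np
a=cv2.imread("pics/top0.png")
def c(x0,y0,w,h,s): return cv2.resize(a[y0:y0+h,x0:x0+w],None,fx=s,fy=s,interpolation=cv2.INTER_CUBIC)
A=c(265,75,160,175,3.4)
o=np.zeros((600,800,3),np.uint8);o[:A.shape[0],:A.shape[1]]=A
B=c(433,254,64,64,4);o[:256,544:800]=B
C=c(140,252,80,80,3.2);o[300:556,544:800]=C
cv2.imwrite("pics/c1.png",cv2.convertScaleAbs(o,alpha=1.5))
b=cv2.imread("pics/scene0.png")
def c(x0,y0,w,h,s): return cv2.resize(b[y0:y0+h,x0:x0+w],None,fx=s,fy=s,interpolation=cv2.INTER_CUBIC)
o=np.zeros((600,800,3),np.uint8)
A=c(190,190,180,135,3);o[:405,:540]=A
B=c(275,140,50,50,5);o[:250,550:800]=B
cv2.imwrite("pics/c2.png",cv2.convertScaleAbs(o,alpha=1.5))
E
```

```text
(no output)
```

View pics/c1.png

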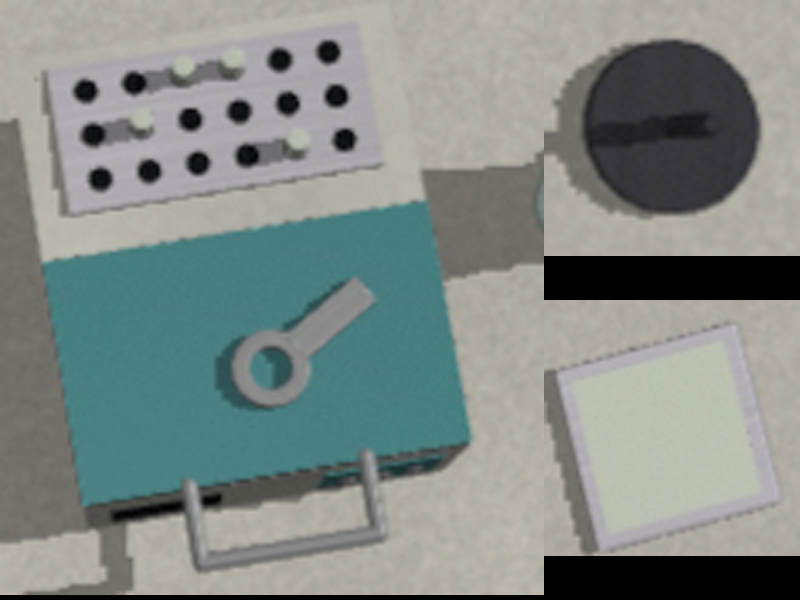

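View pics/c2.png

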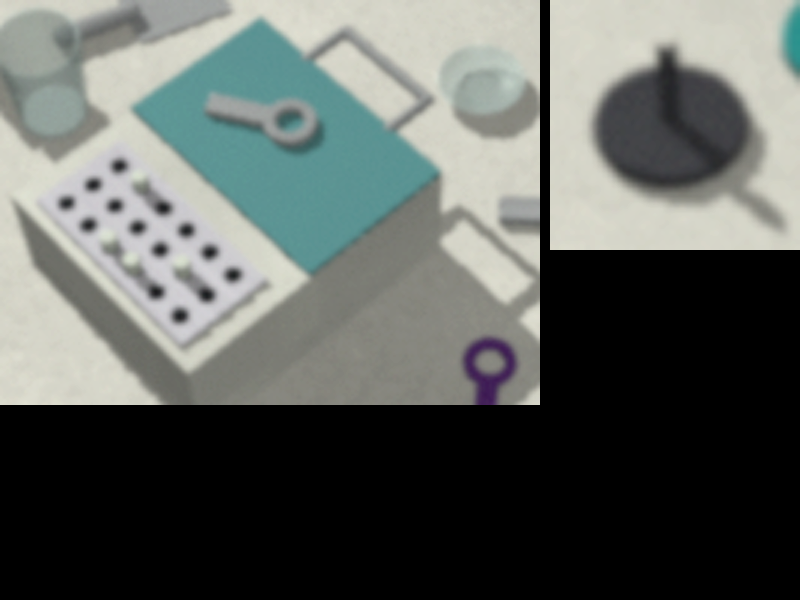

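c1 (top): flap corners are at crop (45,263), (425,202), (470,441) and (84,507); the key's eye is at (271,368), its handle end at (367,291), and the stand disc centre at (671,126). c2 (scene): eye (291,123), disc (671,125), post tip (667,48), flap corners (261,18), (133,106), (312,273) and (440,175).

```bash
cat > h.py <<'E'
import numpy as np
from scipy.spatial.transform import Rotation as R
K={'top':[535.825,312.873,239.199],'scene':[597.55,326.689,237.641]}
O={'top':[0.38266038,0.0231333,1.11077501],'scene':[0.99683707,0.72139961,1.268415]}
A={'top':[-174.0770702,-0.43990342,-90.66774191],'scene':[-144.00554893,0.21338584,145.46950529]}
def ray(c,u,v):
    f,cx,cy=K[c]; return R.from_euler('xyz',A[c],degrees=True).apply([(u-cx)/f,(v-cy)/f,1])
def atz(c,u,v,z):
    d=ray(c,u,v);o=np.array(O[c]);return o+d*(z-o[2])/d[2]
E
python3 - <<'E'
from h import *
np.set_printoptions(precision=4,suppress=True)
t=lambda x,y,s=3.4,x0=265,y0=75,px=0,py=0:(x0+(x-px+.5)/s-.5,y0+(y-py+.5)/s-.5)
T=lambda n,p,z,c:print(n,c,atz(c,*p,z))
for p in [(45,263),(425,202),(470,441),(84,507)]:T('flap',t(*p),.111,'top')
for p in [(133,106),(261,18),(440,175),(312,273)]:
    q=t(*p,3,190,190);T('flap',q,.111,'scene')
T('eye',t(271,368),.119,'top');T('eye',t(291,123,3,190,190),.119,'scene')
T('end',t(367,291),.119,'top');T('end',t(208,104,3,190,190),.119,'scene')
T('stand',t(671,126,4,433,254,544,0),.012,'top');T('stand',t(671,124,5,275,140,550,0),.012,'scene')
T('tip',t(710,122,4,433,254,544,0),.072,'top');T('tip',t(667,48,5,275,140,550,0),.072,'scene')
P=[atz('top',*t(*p,3.2,140,252,544,300),.0125) for p in [(735,323),(779,497),(601,551),(556,371)]];print(P,np.mean(P,0))
T('bar',t(203,562),.108,'top');T('bar',t(382,533),.108,'top')
T('dish',(345,290),.01,'top');T('dish',(351,219),.01,'scene')
E
```

```text
flap top [0.6542 0.079  0.111 ]
flap top [ 0.6873 -0.1353  0.111 ]
flap top [ 0.5507 -0.1567  0.111 ]
flap top [0.516  0.0581 0.111 ]
flap scene [ 0.6877 -0.1333  0.111 ]
flap scene [ 0.5534 -0.1534  0.111 ]
flap scene [0.5222 0.0642 0.111 ]
flap scene [0.6542 0.0833 0.111 ]
eye top [ 0.5914 -0.0462  0.119 ]
eye scene [ 0.5943 -0.0405  0.119 ]
end top [ 0.6344 -0.1004  0.119 ]
end scene [ 0.6391 -0.0948  0.119 ]
stand top [ 0.3986 -0.2958  0.012 ]
stand scene [ 0.4024 -0.2912  0.012 ]
tip top [ 0.3995 -0.2974  0.072 ]
tip scene [ 0.4015 -0.2921  0.072 ]
[array([0.4585, 0.2465, 0.0125]), array([0.3477, 0.2176, 0.0125]), array([0.3153, 0.3295, 0.0125]), array([0.4291, 0.3603, 0.0125])] [0.3877 0.2885 0.0125]
bar top [ 0.485  -0.0074  0.108 ]
bar top [ 0.5001 -0.1069  0.108 ]
dish top [ 0.3915 -0.0512  0.01  ]
dish scene [ 0.3945 -0.048   0.01  ]
```

```bash
cat >> h.py <<'E'
def go(x,y,z,yaw,roll=180,pitch=0):
    from plant import get_obs
    o=get_obs();r=R.from_euler('xyz',o['orientation'],degrees=True)
    g=R.from_euler('ZYX',[yaw,pitch,roll],degrees=True)
    print('shift cm',np.round(r.inv().apply(np.array([x,y,z])-o['tool_pos'])*100,2),'rot',np.round((r.inv()*g).as_rotvec(degrees=True),1),'pos',np.round(o['tool_pos'],4),np.round(o['orientation'],2),'F',np.round(o['force'],1),'open',round(o['opening'],4),'t',round(o['clock'],2))
E
python3 -c "
from h import *
go(.6168,-.0729,.2,-51)"
```

```text
shift cm [61.74 60.62  2.67] rot [ 0.1 -0.  37.9] pos [0.1524 0.6572 0.2257] [ 1.7992e+02 -1.0000e-02 -1.3060e+01] F [ 1.3 -0.3 -0.3] open 0.0875 t 0.1
```

play_rows(
  commands=[
    [[20, 20, 1, 0, 0, 20, 1], [61.7, 60.6, 2.7, 0, 0, 37.9, 1], [61.7, 60.6, 2.7, 0, 0, 37.9, 1], [61.7, 60.6, 2.7, 0, 0, 37.9, 1], [61.7, 60.6, 2.7, 0, 0, 37.9, 1], [61.7, 60.6, 2.7, 0, 0, 37.9, 1], [61.7, 60.6, 2.7, 0, 0, 37.9, 1], [61.7, 60.6, 2.7, 0, 0, 37.9, 1], [61.7, 60.6, 2.7, 0, 0, 37.9, 1], [61.7, 60.6, 2.7, 0, 0, 37.9, 1], [61.7, 60.6, 2.7, 0, 0, 37.9, 1], [61.7, 60.6, 2.7, 0, 0, 37.9, 1], [61.7, 60.6, 2.7, 0, 0, 37.9, 1], [61.7, 60.6, 2.7, 0, 0, 37.9, 1], [61.7, 60.6, 2.7, 0, 0, 37.9, 1], [61.7, 60.6, 2.7, 0, 0, 37.9, 1], [61.7, 60.6, 2.7, 0, 0, 37.9, 1], [61.7, 60.6, 2.7, 0, 0, 37.9, 1], [61.7, 60.6, 2.7, 0, 0, 37.9, 1], [61.7, 60.6, 2.7, 0, 0, 37.9, 1]],
  ],
)

```text
clock: 1.77
tool_pos: [0.6001, -0.0473, 0.2002]
orientation: [180.0, 0.0, -51.0]
force: [0.9, 0.9, -0.2]
opening: 0.0875
gripper_force: 0.0
```

play_rows(
  commands=[
    [[0, 0, 0, 0, 0, 0, 1], [0, 0, 0, 0, 0, 0, 1], [0, 0, 0, 0, 0, 0, 1]],
  ],
)

```text
clock: 2.02
tool_pos: [0.5991, -0.0457, 0.1998]
orientation: [179.9, 0.0, -51.0]
force: [-0.2, 1.2, 0.2]
opening: 0.0878
gripper_force: 0.0
```

```bash
python3 -c "
from h import *
go(.6168,-.0729,.14,-51)
from plant import *
print(get_obs()['joint_pos'])"
```

```text
shift cm [3.24 0.33 5.98] rot [ 0.1  0.  -0. ] pos [ 0.5991 -0.0457  0.1998] [ 1.7993e+02  5.0000e-02 -5.1030e+01] F [-0.2  1.2  0.2] open 0.0878 t 2.02
[ 1.42454505e+01  1.47357249e+01 -1.11920796e+01 -1.92355537e-02
 -6.41521030e+01  2.47306936e+01]
```

play_rows(
  commands=[
    [[3.2, 0.3, 3, 0, 0, 0, 1], [3.2, 0.3, 6, 0, 0, 0, 1], [3.2, 0.3, 7.5, 0, 0, 0, 1], [3.2, 0.3, 8.3, 0, 0, 0, 1], [3.2, 0.3, 8.65, 0, 0, 0, 1], [3.2, 0.3, 8.65, 0, 0, 0, 1], [3.2, 0.3, 8.65, 0, 0, 0, 1]],
  ],
)

```text
clock: 2.6
tool_pos: [0.6181, -0.0712, 0.1155]
orientation: [-179.9, -0.1, -50.9]
force: [-0.5, -0.2, 0.4]
opening: 0.0878
gripper_force: 0.0
```

```bash
python3 -c "
from h import *
go(.6168,-.0729,.113,-51)
from plant import *
import cv2
t=snapshot('top')['frame'];s=snapshot('scene')['frame']
cv2.imwrite('pics/g1.png',np.hstack([cv2.resize(t[100:280,260:440],(400,400)),cv2.resize(s[150:300,220:370],(400,400))])[:,:,::-1])"
```

```text
shift cm [0.05 0.21 0.25] rot [-0.1 -0.1  0.1] pos [ 0.6181 -0.0712  0.1155] [-1.7991e+02 -7.0000e-02 -5.0870e+01] F [-0.5 -0.2  0.4] open 0.0878 t 2.6
```

View pics/g1.png

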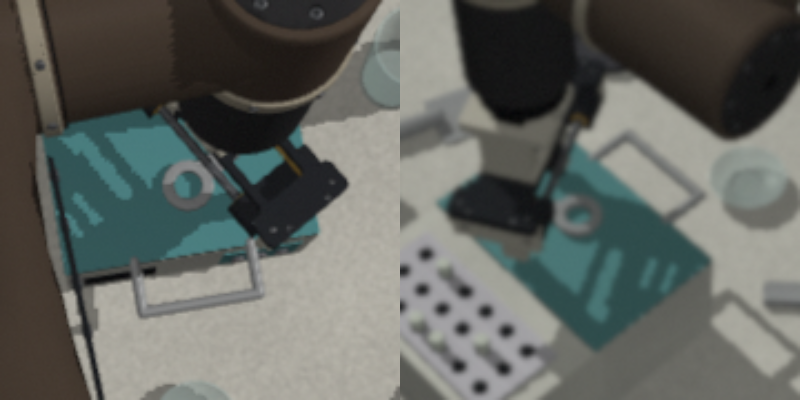

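The picture shows the fingers straddling the handle, with the eye clear of them (left panel, (188,185)). Next I go 2.5 mm lower and close.

play_rows(
  commands=[
    [[0, 0.1, 0.25, 0, 0, 0, 1], [0, 0.1, 0.25, 0, 0, 0, 0], [0, 0.1, 0.25, 0, 0, 0, 0], [0, 0.1, 0.25, 0, 0, 0, 0], [0, 0.1, 0.25, 0, 0, 0, 0], [0, 0.1, 0.25, 0, 0, 0, 0], [0, 0.1, 0.25, 0, 0, 0, 0], [0, 0.1, 0.25, 0, 0, 0, 0], [0, 0.1, 0.25, 0, 0, 0, 0], [0, 0.1, 0.25, 0, 0, 0, 0]],
  ],
)

```text
clock: 3.53
tool_pos: [0.6166, -0.0726, 0.1115]
orientation: [-180.0, -0.0, -51.0]
force: [-0.5, -0.5, -0.1]
opening: 0.0332
gripper_force: 0.0
```

play_rows(
  commands=[
    [[0, 0, 0, 0, 0, 0, 0], [0, 0, 0, 0, 0, 0, 0], [0, 0, 0, 0, 0, 0, 0], [0, 0, 0, 0, 0, 0, 0], [0, 0, 0, 0, 0, 0, 0], [0, 0, 0, 0, 0, 0, 0]],
  ],
)

```text
clock: 4.03
tool_pos: [0.6165, -0.0727, 0.1115]
orientation: [180.0, 0.0, -51.0]
force: [-0.5, 0.4, 0.1]
opening: 0.0175
gripper_force: 29.9
```

play_rows(
  commands=[
    [[0, 0, -3, 0, 0, 0, 0], [0, 0, -6, 0, 0, 0, 0], [0, 0, -9, 0, 0, 0, 0], [0, 0, -9, 0, 0, 0, 0]],
  ],
)

```text
clock: 4.37
tool_pos: [0.6198, -0.0728, 0.2083]
orientation: [-179.6, -0.4, -50.9]
force: [0.7, -0.3, 0.2]
opening: 0.0175
gripper_force: 29.9
```

```bash
python3 -c "
from h import *
go(.4243,-.3228,.14,-51)"
```

```text
shift cm [ 7.02 30.99  6.64] rot [-0.4 -0.4  0.1] pos [ 0.6198 -0.0728  0.2083] [-179.58   -0.36  -50.89] F [ 0.7 -0.3  0.2] open 0.0175 t 4.37
```

play_rows(
  commands=[
    [[0.7, 3, 0, 0, 0, 0, 0], [1.6, 6.7, 0, 0, 0, 0, 0], [2.5, 10.5, 0, 0, 0, 0, 0], [3.4, 14.3, 0, 0, 0, 0, 0], [4.3, 18, 0, 0, 0, 0, 0], [5.2, 21.8, 0, 0, 0, 0, 0], [6.1, 25.5, 1, 0, 0, 0, 0], [6.8, 28.5, 2, 0, 0, 0, 0], [7.2, 30, 4, 0, 0, 0, 0], [7.3, 30.7, 5.5, 0, 0, 0, 0], [7.3, 30.7, 6.1, 0, 0, 0, 0], [7.3, 30.7, 6.1, 0, 0, 0, 0], [7.3, 30.7, 6.1, 0, 0, 0, 0], [7.3, 30.7, 6.1, 0, 0, 0, 0], [7.3, 30.7, 6.1, 0, 0, 0, 0]],
  ],
)

```text
clock: 5.62
tool_pos: [0.4253, -0.3224, 0.1415]
orientation: [-179.9, -0.1, -50.9]
force: [0.5, -0.1, -0.5]
opening: 0.0177
gripper_force: 29.9
```

```bash
python3 -c "
from h import *
go(.4243,-.3228,.14,-51)
from plant import *
import cv2
t=snapshot('top')['frame'];s=snapshot('scene')['frame']
cv2.imwrite('pics/g2.png',cv2.convertScaleAbs(np.hstack([cv2.resize(t[230:330,410:510],(400,400),interpolation=2),cv2.resize(s[110:210,240:340],(400,400),interpolation=2)])[:,:,::-1],alpha=1.5))"
```

```text
shift cm [-0.03  0.11  0.15] rot [-0.1 -0.1  0.1] pos [ 0.4253 -0.3224  0.1415] [-1.7995e+02 -9.0000e-02 -5.0880e+01] F [ 0.5 -0.1 -0.5] open 0.0177 t 5.62
```

View pics/g2.png

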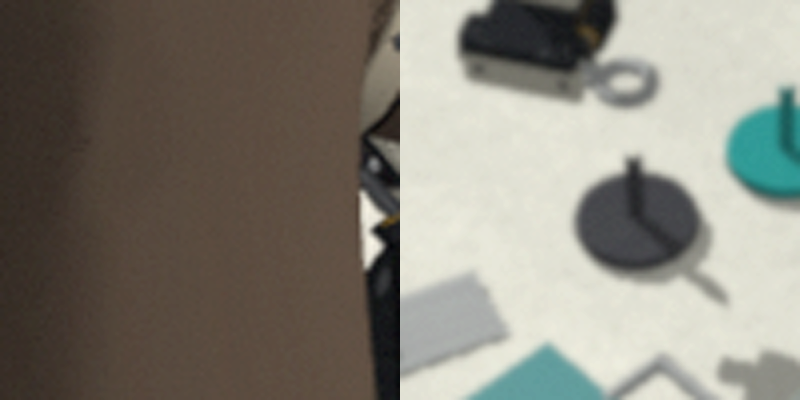

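Scene panel: the eye's hole is at (627,82) and the post tip at (633,160); the arm blocks the top view.

```bash
python3 -c "
from h import *
q=lambda x,y:(240+(x-400+.5)/4-.5,110+(y+.5)/4-.5)
print(atz('scene',*q(627,82),.145),atz('scene',*q(633,160),.072),atz('scene',*q(634,217),.012),atz('scene',*q(637,219),.012))
e=np.array([.4253,-.3224])-.038*np.array([np.cos(np.radians(-50.9)),np.sin(np.radians(-50.9))]);print(e)"
```

```text
[ 0.40295329 -0.29209445  0.145     ] [ 0.40262509 -0.2909623   0.072     ] [ 0.40285077 -0.29401868  0.012     ] [ 0.40214477 -0.29117219  0.012     ]
[ 0.40133432 -0.29291024]
```

play_rows(
  commands=[
    [[-0.1, -0.05, 3, 0, 0, 0, 0], [-0.1, -0.05, 5, 0, 0, 0, 0], [-0.1, -0.05, 6, 0, 0, 0, 0], [-0.1, -0.05, 7, 0, 0, 0, 0], [-0.1, -0.05, 8, 0, 0, 0, 0], [-0.1, -0.05, 9, 0, 0, 0, 0], [-0.1, -0.05, 9, 0, 0, 0, 0]],
  ],
)

```text
clock: 6.3
tool_pos: [0.4232, -0.3213, 0.049]
orientation: [179.9, 0.1, -51.0]
force: [-0.8, -1.2, -1.9]
opening: 0.0179
gripper_force: 29.9
```

```bash
python3 -c "
from h import *
go(.4243,-.3220,.014,-51)
from plant import *
import cv2
s=snapshot('scene')['frame']
cv2.imwrite('pics/g3.png',cv2.convertScaleAbs(cv2.resize(s[120:210,250:350],(700,630)[:2] if 0 else (600,540),interpolation=2)[:,:,::-1],alpha=1.5))"
```

```text
shift cm [ 0.13 -0.04  3.5 ] rot [0.1 0.1 0. ] pos [ 0.4232 -0.3213  0.049 ] [ 1.7994e+02  1.1000e-01 -5.0970e+01] F [-0.8 -1.2 -1.9] open 0.0179 t 6.3
```

View pics/g3.png

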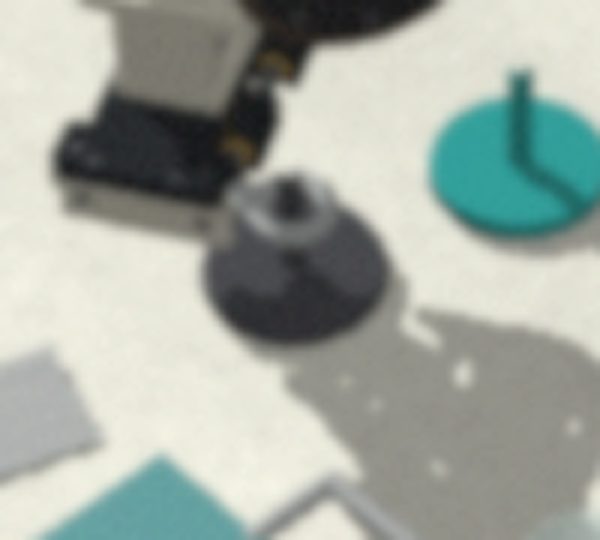

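The post pokes through the eye at (290,185). I continue down until the key is about 1 mm above the base, then release.

play_rows(
  commands=[
    [[0, 0, 1, 0, 0, 0, 0], [0, 0, 2, 0, 0, 0, 0], [0, 0, 2.7, 0, 0, 0, 0], [0, 0, 3.2, 0, 0, 0, 0], [0, 0, 3.4, 0, 0, 0, 0], [0, 0, 3.4, 0, 0, 0, 0], [0, 0, 3.4, 0, 0, 0, 0]],
  ],
)

```text
clock: 6.93
tool_pos: [0.424, -0.3217, 0.0165]
orientation: [180.0, 0.0, -50.9]
force: [0.2, -0.3, -2.0]
opening: 0.0171
gripper_force: 29.9
```

play_rows(
  commands=[
    [[0, 0, 0.15, 0, 0, 0, 0], [0, 0, 0.3, 0, 0, 0, 0], [0, 0, 0.3, 0, 0, 0, 0], [0, 0, 0.3, 0, 0, 0, 0.4], [0, 0, 0.3, 0, 0, 0, 0.4], [0, 0, 0.3, 0, 0, 0, 0.4], [0, 0, 0.3, 0, 0, 0, 0.4], [0, 0, 0.3, 0, 0, 0, 0.4]],
  ],
)

```text
clock: 7.6
tool_pos: [0.424, -0.3217, 0.0137]
orientation: [-180.0, -0.0, -50.9]
force: [0.2, 0.2, 0.8]
opening: 0.0345
gripper_force: 0.0
```

play_rows(
  commands=[
    [[0, 0, -2, 0, 0, 0, 0.4], [0, 0, -5, 0, 0, 0, 0.4], [0, 0, -9, 0, 0, 0, 0.4], [0, 0, -13, 0, 0, 0, 0.4], [0, 0, -16, 0, 0, 0, 0.28], [0, 0, -16, 0, 0, 0, 0.28], [0, 0, -16, 0, 0, 0, 0.28], [0, 0, -16, 0, 0, 0, 0.28]],
  ],
)

```text
clock: 8.27
tool_pos: [0.4236, -0.3213, 0.1734]
orientation: [-180.0, 0.0, -51.0]
force: [-0.8, -0.6, -0.4]
opening: 0.0247
gripper_force: 0.0
```

```bash
python3 -c "
from h import *
go(.493,-.054,.15,-81.4)"
```

```text
shift cm [-16.39 -22.23   2.35] rot [-0.   0.  30.4] pos [ 0.4236 -0.3213  0.1734] [-1.7998e+02  1.0000e-02 -5.0970e+01] F [-0.8 -0.6 -0.4] open 0.0247 t 8.27
```

play_rows(
  commands=[
    [[-2, -3, 0, 0, 0, 5, 0.28], [-5, -6, 0, 0, 0, 10, 0.28], [-8, -10, 0, 0, 0, 17, 0.28], [-11, -15, 0, 0, 0, 24, 0.28], [-14, -19, 0.5, 0, 0, 30.4, 0.28], [-16, -21.5, 1.5, 0, 0, 30.4, 0.28], [-16.4, -22.2, 2.3, 0, 0, 30.4, 0.28], [-16.4, -22.2, 2.3, 0, 0, 30.4, 0.28], [-16.4, -22.2, 2.3, 0, 0, 30.4, 0.28], [-16.4, -22.2, 2.3, 0, 0, 30.4, 0.28], [-16.4, -22.2, 2.3, 0, 0, 30.4, 0.28]],
  ],
)

```text
clock: 9.18
tool_pos: [0.4924, -0.055, 0.1498]
orientation: [179.9, -0.0, -81.4]
force: [-1.0, -0.8, -0.4]
opening: 0.0248
gripper_force: 0.0
```

```bash
python3 -c "
from h import *
go(.493,-.054,.089,-81.4)
from plant import *
import cv2
s=snapshot('scene')['frame']
cv2.imwrite('pics/g4.png',cv2.convertScaleAbs(cv2.resize(s[110:260,220:400],(720,600),interpolation=2)[:,:,::-1],alpha=1.4))"
```

```text
shift cm [-0.09 -0.09  6.08] rot [ 0.1 -0.   0. ] pos [ 0.4924 -0.055   0.1498] [ 1.7989e+02 -1.0000e-02 -8.1350e+01] F [-1.  -0.8 -0.4] open 0.0248 t 9.18
```

View pics/g4.png

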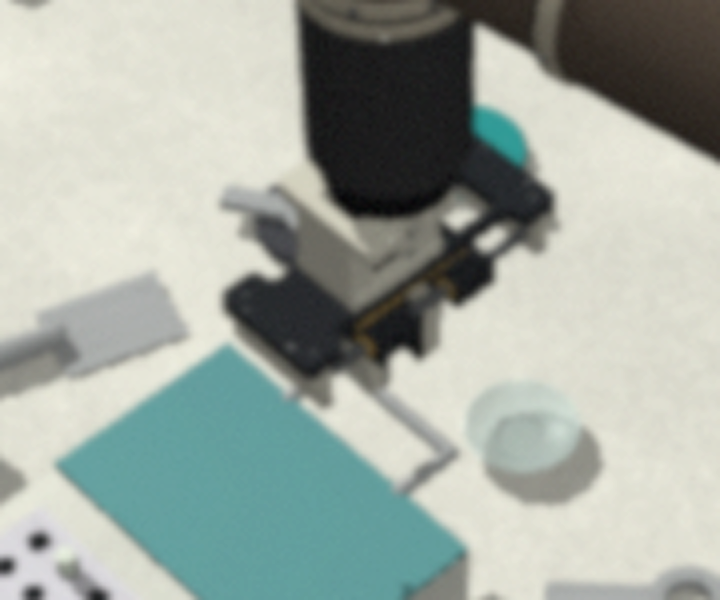

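The key is on the stand behind the gripper (handle at (250,200)), and the fingers are above the bar. Lowering now.

play_rows(
  commands=[
    [[-0.1, 0, 2, 0, 0, 0, 0.28], [-0.1, 0, 3.5, 0, 0, 0, 0.28], [-0.1, 0, 4.5, 0, 0, 0, 0.28], [-0.1, 0, 5.5, 0, 0, 0, 0.28], [-0.1, 0, 6.1, 0, 0, 0, 0.28], [-0.1, 0, 6.1, 0, 0, 0, 0.28], [-0.1, 0, 6.1, 0, 0, 0, 0.28]],
  ],
)

```text
clock: 9.82
tool_pos: [0.4929, -0.0537, 0.0896]
orientation: [180.0, -0.0, -81.4]
force: [-0.6, 0.5, 0.1]
opening: 0.0244
gripper_force: 0.0
```

play_rows(
  commands=[
    [[0, 0, 0, 0, 0, 0, 0], [0, 0, 0, 0, 0, 0, 0], [0, 0, 0, 0, 0, 0, 0], [0, 0, 0, 0, 0, 0, 0], [0, 0, 0, 0, 0, 0, 0]],
  ],
)

```text
clock: 10.23
tool_pos: [0.4915, -0.0536, 0.0898]
orientation: [179.9, -0.0, -81.4]
force: [-5.8, 0.4, 4.4]
opening: 0.0086
gripper_force: 30.0
```

play_rows(
  commands=[
    [[0, 0, -1.8, 0, 0, 0, 0], [0, -0.3, -3.6, 0, 0, 0, 0], [0, -0.8, -5.4, 0, 0, 0, 0], [0, -1.45, -7.1, 0, 0, 0, 0], [0, -2.25, -8.7, 0, 0, 0, 0], [0, -3.25, -10.2, 0, 0, 0, 0], [0, -4.4, -11.65, 0, 0, 0, 0], [0, -5.65, -12.95, 0, 0, 0, 0], [0, -5.65, -12.95, 0, 0, 0, 0], [0, -5.65, -12.95, 0, 0, 0, 0]],
  ],
)

```text
clock: 11.07
tool_pos: [0.5465, -0.0452, 0.2207]
orientation: [179.8, 0.0, -81.3]
force: [-13.7, 1.8, 13.3]
opening: 0.0092
gripper_force: 30.0
```

play_rows(
  commands=[
    [[0, -1.2, -1.4, 0, 0, 0, 0], [0, -2.7, -2.45, 0, 0, 0, 0], [0, -4.3, -3.3, 0, 0, 0, 0], [0, -6, -4.05, 0, 0, 0, 0], [0, -7.8, -4.6, 0, 0, 0, 0], [0, -9.6, -5, 0, 0, 0, 0], [0, -9.6, -5, 0, 0, 0, 0], [0, -9.6, -5, 0, 0, 0, 0]],
  ],
)

```text
clock: 11.73
tool_pos: [0.6452, -0.0303, 0.2708]
orientation: [-179.8, -0.0, -81.3]
force: [-1.0, 1.0, 5.8]
opening: 0.0088
gripper_force: 30.0
```

play_rows(
  commands=[
    [[0, -1.6, -0.15, 0, 0, 0, 0], [0, -3.2, -0.15, 0, 0, 0, 0], [0, -4.5, -0.05, 0, 0, 0, 0], [0, -4.5, -0.05, 0, 0, 0, 0], [0, -4.5, -0.05, 0, 0, 0, 0], [0, -4.5, -0.05, 0, 0, 0, 0.3], [0, -4.5, -0.05, 0, 0, 0, 0.3], [0, -4.5, -0.05, 0, 0, 0, 0.3], [0, -4.5, -0.05, 0, 0, 0, 0.3], [0, -4.5, -0.05, 0, 0, 0, 0.3], [0, -4.5, -0.05, 0, 0, 0, 0.3]],
  ],
)

```text
clock: 12.65
tool_pos: [0.6879, -0.0238, 0.2694]
orientation: [180.0, 0.0, -81.4]
force: [0.2, -0.5, -0.5]
opening: 0.0265
gripper_force: 0.0
```

play_rows(
  commands=[
    [[0, 0, -2, 0, 0, 0, 0.3], [0, 0, -5, 0, 0, 0, 0.3], [0, 0, -8, 0, 0, 0, 0.3], [0, 3, -8, 0, 0, 0, 0.3], [0, 7, -8, 0, 0, 0, 0.3], [0, 11, -8, 0, 0, 0, 0.3], [0, 15, -8, 0, 0, 0, 0.3], [0, 18, -8, 0, 0, 0, 0.3], [0, 18, -8, 0, 0, 0, 0.3], [0, 18, -8, 0, 0, 0, 0.3]],
  ],
)

```text
clock: 13.48
tool_pos: [0.5089, -0.0511, 0.3511]
orientation: [-179.8, 0.0, -81.3]
force: [0.2, -0.6, 0.4]
opening: 0.0262
gripper_force: 0.0
```

```bash
python3 -c "
from h import *
go(.585,-.0395,.2,8.6)
from plant import *
import cv2
print(get_obs()['joint_pos'])
s=snapshot('scene')['frame']
cv2.imwrite('pics/g5.png',cv2.convertScaleAbs(cv2.resize(s[100:350,160:460],(720,600),interpolation=2)[:,:,::-1],alpha=1.4))"
```

```text
shift cm [ 0.   -7.66 15.13] rot [ -0.2  -0.1 -89.9] pos [ 0.5089 -0.0511  0.3511] [-1.7983e+02  2.0000e-02 -8.1340e+01] F [ 0.2 -0.6  0.4] open 0.0262 t 13.48
[ 1.62932411e+01  1.41093643e+00 -7.41536885e+00  2.74161454e-03
 -8.09992973e+01 -7.63523501e+00]
```

View pics/g5.png

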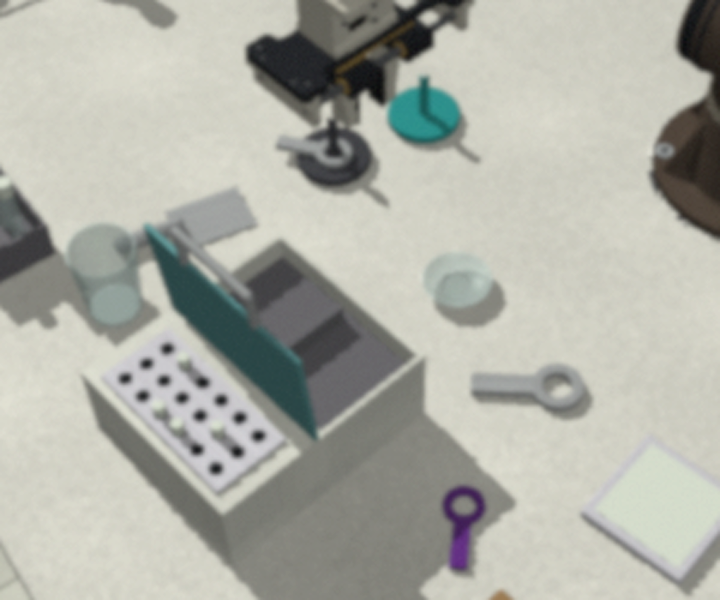

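The key lies flat on the dark stand at (330,150), the flap stands open, and the plate's top shows at about (325,338). Next I turn above the bay with the fingers open.

play_rows(
  commands=[
    [[0, -2, 0, 0, 0, -7, 1], [0, -5, 0, 0, 0, -14, 1], [0, -8, 0, 0, 0, -21, 1], [0, -8, 0, 0, 0, -28, 1], [0, -8, 0, 0, 0, -35, 1], [0, -8, 0, 0, 0, -42, 1], [0, -8, 0, 0, 0, -49, 1], [0, -8, 0, 0, 0, -56, 1], [0, -8, 0, 0, 0, -63, 1], [0, -8, 1, 0, 0, -70, 1], [0, -8, 3, 0, 0, -77, 1], [0, -8, 6, 0, 0, -84, 1], [0, -8, 9, 0, 0, -90, 1], [0, -8, 12, 0, 0, -90, 1], [0, -8, 15, 0, 0, -90, 1], [0, -8, 15, 0, 0, -90, 1], [0, -8, 15, 0, 0, -90, 1]],
  ],
)

```text
clock: 14.95
tool_pos: [0.5891, -0.0389, 0.1979]
orientation: [180.0, 0.3, 8.7]
force: [0.3, 0.2, 0.3]
opening: 0.0876
gripper_force: 0.0
```

```bash
python3 -c "
from h import *
go(.587,-.0385,.0785,8.6)
from plant import *
import cv2
s=snapshot('scene')['frame']
cv2.imwrite('pics/g6.png',cv2.convertScaleAbs(cv2.resize(s[160:300,210:350],(600,600),interpolation=2)[:,:,::-1],alpha=1.8))"
```

```text
shift cm [-0.15 -0.09 11.94] rot [0.  0.3 0.1] pos [ 0.5891 -0.0389  0.1979] [179.95   0.26   8.65] F [0.3 0.2 0.3] open 0.0876 t 14.95
```

View pics/g6.png

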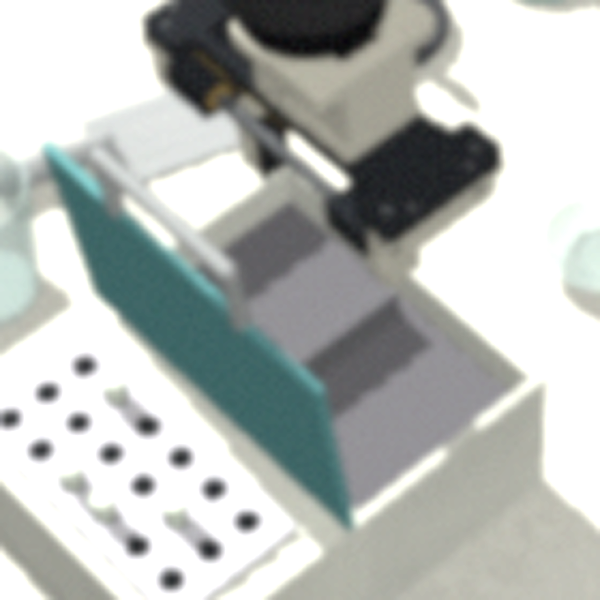

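The plate shows as the dark strip with its upper edge running from about (305,365) to (398,300), clear below the gripper, and there is room around it. Cross-checking its position before going down.

```bash
python3 -c "
from h import *
p=atz('scene',210+398/4.286,160+300/4.286,.097);print(p)
r=R.from_euler('z',8.6,degrees=True);print([r.inv().apply(p-np.array([*o,0])) for o in ((.6623,-.028),(.6605,-.0275))])"
```

```text
[ 0.55292159 -0.03429279  0.097     ]
[array([-0.10908959,  0.01013391,  0.097     ]), array([-0.1073846 ,  0.00937036,  0.097     ])]
```

play_rows(
  commands=[
    [[-0.15, -0.15, 3, 0, 0, 0, 1], [-0.15, -0.15, 6, 0, 0, 0, 1], [-0.15, -0.15, 8.5, 0, 0, 0, 1], [-0.15, -0.15, 10, 0, 0, 0, 1], [-0.15, -0.15, 11, 0, 0, 0, 1], [-0.15, -0.15, 11.7, 0, 0, 0, 1], [-0.15, -0.15, 11.7, 0, 0, 0, 1], [-0.15, -0.15, 11.7, 0, 0, 0, 1]],
  ],
)

```text
clock: 15.67
tool_pos: [0.5886, -0.0374, 0.0838]
orientation: [180.0, -0.1, 8.7]
force: [-0.3, 0.2, -0.3]
opening: 0.0877
gripper_force: 0.0
```

play_rows(
  commands=[
    [[0, 0, 0, 0, 0, 0, 0], [0, 0, 0, 0, 0, 0, 0], [0, 0, 0, 0, 0, 0, 0], [0, 0, 0, 0, 0, 0, 0], [0, 0, 0, 0, 0, 0, 0], [0, 0, 0, 0, 0, 0, 0], [0, 0, 0, 0, 0, 0, 0], [0, 0, 0, 0, 0, 0, 0], [0, 0, 0, 0, 0, 0, 0], [0, 0, 0, 0, 0, 0, 0], [0, 0, 0, 0, 0, 0, 0], [0, 0, 0, 0, 0, 0, 0], [0, 0, 0, 0, 0, 0, 0], [0, 0, 0, 0, 0, 0, 0], [0, 0, 0, 0, 0, 0, 0], [0, 0, 0, 0, 0, 0, 0]],
  ],
)

```text
clock: 17.0
tool_pos: [0.5877, -0.0385, 0.0827]
orientation: [179.9, 0.0, 8.7]
force: [1.9, -4.9, -0.1]
opening: 0.0097
gripper_force: 29.7
```

play_rows(
  commands=[
    [[0, 0.1, -0.5, 0, 0, 0, 0], [0, 0.1, -1.2, 0, 0, 0, 0], [0, 0.1, -2.2, 0, 0, 0, 0], [0, 0.1, -3.2, 0, 0, 0, 0], [0, 0.1, -4.2, 0, 0, 0, 0], [0, 0.1, -5.2, 0, 0, 0, 0], [0, 0.1, -6.5, 0, 0, 0, 0], [0, 0.1, -8, 0, 0, 0, 0], [0, 0.1, -10, 0, 0, 0, 0], [0, 0.1, -12, 0, 0, 0, 0], [0, 0.1, -13, 0, 0, 0, 0], [0, 0.1, -13, 0, 0, 0, 0]],
  ],
)

```text
clock: 18.0
tool_pos: [0.5891, -0.0382, 0.2159]
orientation: [-180.0, -0.3, 8.7]
force: [0.2, 0.2, -0.9]
opening: 0.0095
gripper_force: 29.7
```

```bash
python3 -c "
from h import *
go(.389,.291,.163,8.6)
from plant import *
print(get_obs()['joint_pos'])"
```

```text
shift cm [-14.85 -35.56   5.21] rot [-0.  -0.3  0.1] pos [ 0.5891 -0.0382  0.2159] [-180.     -0.3     8.67] F [ 0.2  0.2 -0.9] open 0.0095 t 18.0
[ 1.52687382e+01  1.28694570e+01 -1.15242688e+01  3.49757979e-02
 -6.53029875e+01  8.33879736e+01]
```

play_rows(
  commands=[
    [[-1.5, -1, 0, 0, 0, 0, 0], [-3.5, -3, 0, 0, 0, 0, 0], [-5.5, -6, 0, 0, 0, 0, 0], [-7, -9, 0, 0, 0, 0, 0], [-8.5, -12, 0, 0, 0, 0, 0], [-10, -15, 0, 0, 0, 0, 0], [-11, -18, 0, 0, 0, 0, 0], [-12, -21, 0, 0, 0, 0, 0], [-13, -24, 0, 0, 0, 0, 0], [-14, -27, 0.5, 0, 0, 0, 0], [-14.5, -30, 1.5, 0, 0, 0, 0], [-14.85, -33, 3, 0, 0, 0, 0], [-14.85, -34.7, 4.2, 0, 0, 0, 0], [-14.85, -35.5, 5, 0, 0, 0, 0], [-14.85, -35.5, 5, 0, 0, 0, 0], [-14.85, -35.5, 5, 0, 0, 0, 0], [-14.85, -35.5, 5, 0, 0, 0, 0], [-14.85, -35.5, 5, 0, 0, 0, 0], [-14.85, -35.5, 5, 0, 0, 0, 0]],
  ],
)

```text
clock: 19.58
tool_pos: [0.3879, 0.2896, 0.1631]
orientation: [-180.0, -0.0, 8.6]
force: [0.3, 0.8, -0.7]
opening: 0.0097
gripper_force: 29.9
```

play_rows(
  commands=[
    [[0, 0, 0, 0, 0, 0, 0], [0, 0, 0, 0, 0, 0, 0], [0, 0, 0, 0, 0, 0, 0], [0, 0, 0, 0, 0, 0, 0]],
  ],
)

```text
clock: 19.92
tool_pos: [0.3876, 0.2901, 0.1627]
orientation: [-180.0, -0.0, 8.6]
force: [-0.7, -0.6, -0.1]
opening: 0.01
gripper_force: 29.9
```

```bash
python3 -c "
from h import *
go(.389,.291,.163,8.6)
from plant import *
import cv2
a=snapshot('scene')['frame'];b=cv2.imread('pics/scene0.png')[:,:,::-1]
# stand region check: grey key pixels on stand; dark-teal flap pixels
import numpy as np
h=cv2.cvtColor(a,cv2.COLOR_RGB2HSV)[190:290,205:310]
print('teal',[ (cv2.cvtColor(f,cv2.COLOR_RGB2HSV)[190:290,205:310]>[80,80,0])[:,:,:2].all(2).sum() for f in (a,np.ascontiguousarray(b))])
g5=cv2.imread('pics/g5.png')
s=cv2.convertScaleAbs(cv2.resize(a[100:350,160:460],(720,600),interpolation=2)[:,:,::-1],alpha=1.4)
print('diff stand/flap/other vs g5',[np.abs(s[y:y+h,x:x+w].astype(int)-g5[y:y+h,x:x+w]).mean() for x,y,w,h in ((270,125,110,65),(140,215,180,225),(430,240,80,70),(160,180,100,60))])
"
```

```text
shift cm [ 0.16 -0.07 -0.03] rot [-0. -0.  0.] pos [0.3876 0.2901 0.1627] [-1.7999e+02 -1.0000e-02  8.6300e+00] F [-0.7 -0.6 -0.1] open 0.01 t 19.92
teal [np.int64(1385), np.int64(3037)]
diff stand/flap/other vs g5 [np.float64(3.2903030303030305), np.float64(2.899127572016461), np.float64(2.9452380952380954), np.float64(2.9155)]
```

```bash
python3 -c "
from plant import *
print(close_job())"
```

```text
the job is handed in; nothing more can be done
None
```

I handed the job in at about 20 s. The key lies on the stand's post, the flap stands open, and the filter plate is held upright with its lower edge about 11 cm above the bench, over the middle of the pad. The last camera comparison showed the stand and flap unchanged; `close_job` returned no verdict.

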